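# Cure a glued glass pull with the hand lamp

### The job

A glass pull has just been glued onto the glass lid in the gluing jig: mist the joint with activator by pressing the spray cap of the bottle on the jig right down and letting it spring back up. Then take the curing lamp by its grip out of its dock, carry it clear over the glass rods without bumping it into anything, and hold it window down above the pull, level, centred on it and lined up along it, about 15 mm above its top, never touching the lid or the pull with it. Finish there with the lamp still held steady in the gripper (do not put it down or let go), and leave the lid, the rods and the jar where they are.

Things in the scene. Friction and masses are not known exactly. Their poses are not given: they have to be found in the camera images.
- jig: gluing jig fixed to the bench: plywood board 270 x 190 x 18 mm, z up. Origin on the bench under the centre of the lid's place; the board runs from 85 mm at its -x side to 185 mm at its +x side, +-95 mm in y. Two aluminium fences 10 mm high stand on it beside the lid, at its +x and +y sides
- lid: loose glass lid lying on the jig board: clear square pane 110 x 110 x 6 mm, with an amber glass bar pull (14 mm thick, 80 mm long, along the lid's y axis) glued along its middle. Origin at the centre of the pane's underside, z up. Weighs 0.22 kg and slides if pushed
- pull_top (a point): middle of the top line of the glass pull, 20 mm above the pane's underside; axes as the lid's: y along the pull
- bottle: white plastic pump spray bottle in a wooden cup holder, fixed on the +x end of the jig board, 49 mm diameter (holder 62 mm), its nozzle aimed at the pull (-x). Origin at the centre of the holder's underside (18 mm above the bench), z up; the top of its spray cap is 157 mm above the origin. The neck collar under the cap (29 mm diameter) ends 131 mm above the origin
- pump_cap (a joint): spray cap of the bottle, m: 0 = up, 0.007 = right down; its spring takes about 2 N to start it and 8 N right down, and returns it when let go
- cap_top (a point): centre of the flat top of the spray cap (25 mm diameter); it goes down with the cap
- dock: charging dock fixed to the bench: black shallow tray 60 x 146 mm, floor 8 mm and rim 16 mm above the bench, long along its y axis, with a 14 mm high bump on the +x side. Origin at the centre of its underside, z up
- lamp: loose cordless curing lamp of about 0.36 kg standing window down in the dock (2 mm of play all round): aluminium finned body 44 x 130 mm and 34 mm high, on top of it a black upright rubber grip block 28 mm thick (x), 100 mm long (y), from 34 to 86 mm above the lamp's underside. Origin at the centre of the underside (the window), z up, y along the lamp
- lamp_window (a point): centre of the lamp's underside (window, flush); axes as the lamp's
- lamp_grip (a point): centre of the lamp's grip block, 62 mm above the lamp's underside; take it across x, from above
- rod_rest: steel rod rest fixed to the bench between the dock and the jig: plate 150 x 118 mm with two upright slotted combs, highest at 108 mm. Origin at the centre of its underside
- rod0: loose glass rod, 8 mm diameter, 230 mm long, lying along its x axis in slots of the rest with its underside 95 mm above the bench; origin under its middle
- rod1: loose glass rod, 7 mm diameter, 200 mm long, lying as rod0
- rod2: loose glass rod, 8 mm diameter, 220 mm long, lying as rod0
- rod3: loose glass rod, 7 mm diameter, 210 mm long, lying as rod0
- torch: unlit bench torch fixed to the bench beyond the rod rest, base plate 110 x 90 mm, burner tilted up and away, highest at about 165 mm. Origin at the centre of its underside
- jar: loose glass jar with a steel lid, 56 mm diameter, 75 mm high, beyond the dock. Origin at the centre of its underside
Mind the look-alikes: they are no part of the job. Leave any green look-alike of the lamp alone. Of the things shaped like the lid, the glass one is meant.

How it is judged:
By the outcome, as a careful person would: the job done as asked, in the order asked, and still so for the second after the job is handed in, while the arm keeps its last pose, push and grip.
It also fails if it takes over 58 s, if anything falls off the work surface, if the arm or the gripper's body presses on something with over 40 N, if the wrist force passes 120 N, or if a joint passes its speed limit or range.

### The arm

A 6-joint arm with a two-finger parallel gripper is mounted at the origin on the work surface. World frame = base frame: x ahead of the robot, y to its left, z up, the work surface at z = 0. Lengths are in m, angles in rad, forces in N, time in s.
With the tool pointing down it reaches from about 0.225 to 0.875 m from the base axis. Payload 3.4 kg.
Tool frame: the origin (TCP) lies at the very end of the fingers, on their centre line; the grasp point (between the pads) lies 19 mm behind it; z points along the fingers, y is the line along which they close (so a half turn about z gives the same grasp; the last joint's range is limited). The gripper opens to 85 mm and grips with 20 to 120 N. Pads are 22 mm wide; open, the fingers measure 114 mm over their backs; the gripper's body (76 mm by 85 mm) begins 54 mm behind the grasp point. The pads swing forward as they close: fully open they stand 13 mm farther back than shut.
Start: joints at [-1.374, 0.276, 1.505, -0, 1.361, -0.121], TCP at [0.18, -0.546, 0.231] pointing down, gripper open.
Joint ranges: [-2.89, 2.89], [-0.75, 2.08], [0.22, 2.7], [-1.18, 4.32], [0.11, 2.71], [-2.7, 2.7]. Speed limits (rad/s): [2.57, 2.57, 3.14, 3.14, 3.14, 3.14].

### API

Orientations are given as a unit quaternion [w, x, y, z].
In Python, from rig import manip gives the robot as it stands. The module is installed in compiled form; this text tells all that it offers.
- The arm moves only by the tool play_rows, never from a script. Its argument "motion" is a list of rows, each a list of 5 numbers: the shift along the tool's x, y, z in units of 40 mm (1.0 is 40 mm), then the turn about the tool's z in units of 10 degrees (1.0 is 10 degrees), then the finger opening in mm, from 0 to 85.4. A call has 1 to 5 rows; each row is the pose to reach, as a shift and turn from the pose commanded when the call began, along the tool's axes at that moment; what a row does not reach only later rows make up. A row lasts 1/8 s, in which the tool goes at most 62.5 mm and 10.7 degrees, less where a joint would pass 70% of its speed; a pose out of reach is approached as far as the arm can. A call with a gripper value outside its range is refused whole. The fingers move at their own pace and stop on an object; "newtons" is the grip in N (left out, the last holds). Time passes only in rows, so rows that repeat a pose let the fingers close. It gives the time, the measured TCP pose, the force, the opening and the grip force at its end, in the units of the state.
- manip.get_state(): the state, without advancing time (a new reading comes with each control period).
- manip.get_image(name): name is "side" or "top" or "wrist"; returns a dict with "img" (480x640x3 uint8, red, green, blue), "range_z" (480x640 float32, m along the optical axis (not along the pixel's ray), 0 where there is no reading), "fx", "fy", "cx", "cy" (pixels), "D" ([k1, k2, p1, p2, k3] as OpenCV has them; the pictures are not rectified), "R" (3x3) and "t" (3): a world point X has camera coordinates R X + t. Camera axes: x right, y down, z forward; pixel columns grow to the right and rows downward; lengths in m; the calibration is good to about 2 mm. A picture is of the moment at which its call begins.
- manip.sign_off(): hands the job in; it is judged then, once.
The state is a dict: "clock": time; "qpos": joint angles; "qd": joint speeds; "effort": joint torques, N m; "position": TCP position; "ee_rot": TCP orientation; "contact_force": force on the tool from outside, world axes, zero at the start; "moment": the same for the moment, N m; "width": finger opening in m; "gripper_force": force on a finger pad.
Only numpy, scipy, OpenCV 4.12 (cv2) and the standard library are available. Lean on these libraries where they do the work, as an engineer would, in place of code of your own. Each camera call takes 0.05 s, during which the arm holds its last target. There are 200 camera calls.

## Working session

There is one attempt and no reset: what is moved stays moved. The work goes in short steps, Python scripts to look and compute and a tool call to move; the robot and the scene stay as the last step left them, time stands still between calls to the robot, and variables do not carry over. Pictures are saved under pics/ and viewed, at most 10 in all, crops included, and the job is handed in when it is done.

Besides the shell and the picture viewer there is one more tool, called after "Request:" by a JSON object that holds its "method" and its "body", one argument or row to a line. play_rows: Moves the arm, as the interface text tells. Its arguments: {"type":"object","properties":{"motion":{"type":"array","items":{"type":"array","items":{"type":"number"}}},"newtons":{"type":"number"}},"required":["motion"]}

```bash
mkdir -p pics; cat > h.py <<'E'
import numpy as np, cv2
from rig import manip
def ray(c,u,v):
    K=np.array([[c['fx'],0,c['cx']],[0,c['fy'],c['cy']],[0,0,1]])
    p=cv2.undistortPoints(np.array([[[u,v]]],float),K,np.array(c['D'],float))[0,0]
    R=np.array(c['R']);t=np.array(c['t'])
    return -R.T@t, R.T@np.array([p[0],p[1],1.])
def onz(c,u,v,z):
    o,d=ray(c,u,v); return o+d*(z-o[2])/d[2]
def dep(c,u,v):
    o,d=ray(c,u,v); return o+d*c['range_z'][int(v),int(u)]
def proj(c,X):
    K=np.array([[c['fx'],0,c['cx']],[0,c['fy'],c['cy']],[0,0,1]])
    return cv2.projectPoints(np.array(X,float).reshape(-1,1,3),cv2.Rodrigues(np.array(c['R']))[0],np.array(c['t']),K,np.array(c['D'],float))[0][:,0]
E
python3 - <<'E'
from h import *
import pickle
for n in ['top','side']:
    c=manip.get_image(n);pickle.dump(c,open(n+'.pkl','wb'))
    cv2.imwrite(f'pics/{n}0.png',c['img'][:,:,::-1]); print(n,-np.array(c['R']).T@c['t'],c['fx'])
print(manip.get_state())
E
```

```text
top [ 0.48618719 -0.08505363  1.2498029 ] 552.3428992745448
side [-0.00551356  0.75005741  1.22166073] 558.0021491557252
{'clock': 0.1, 'qpos': array([-1.37402415e+00,  2.76516474e-01,  1.50604655e+00,  1.57513668e-05,
        1.36070577e+00, -1.20992639e-01]), 'qd': array([-0.00023746, -0.00067503, -0.00414326, -0.00207099, -0.00021462,
        0.00015694]), 'effort': array([ 9.18980513e-04, -4.17701232e+01, -2.46404690e+01, -2.08915212e-04,
        5.78489140e-03, -4.61028549e-06]), 'position': array([ 0.17956243, -0.54572443,  0.23051899]), 'ee_rot': array([-8.37759462e-04,  9.87404634e-01,  1.58213106e-01, -2.40510460e-05]), 'contact_force': array([-0.7705383 ,  0.52473477,  0.33459014]), 'moment': array([0.04682779, 0.00247945, 0.06335537]), 'gripper_force': 0.0, 'width': 0.08532173175868836}
```

View pics/top0.png

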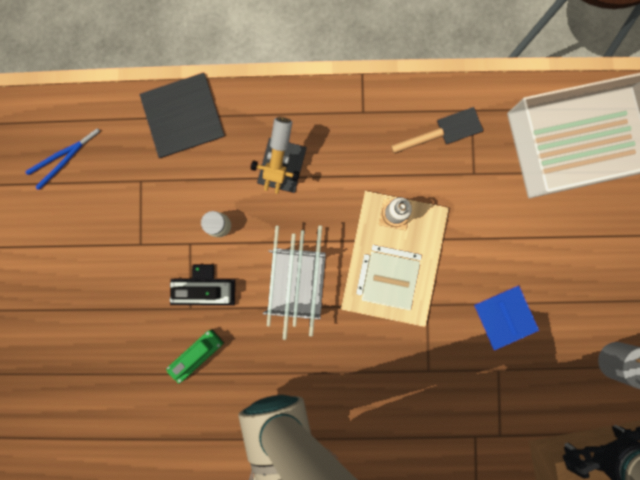

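View pics/side0.png

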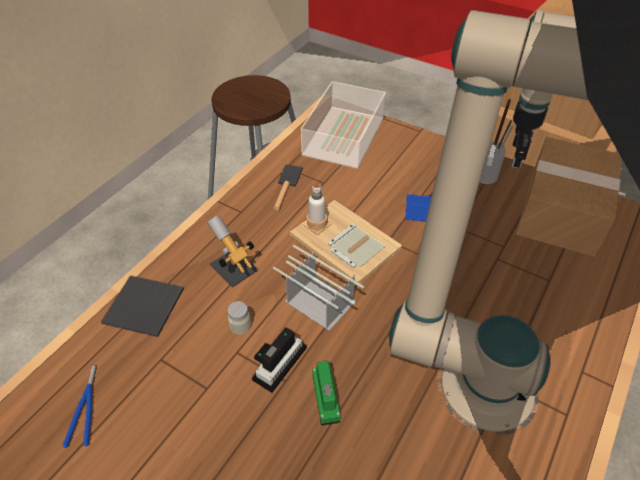

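The top view shows the black-gripped aluminium lamp in its dock at (203,291) and a green look-alike at (195,357). The glass lid with its amber pull is on the jig at (391,280); the blue pane (507,318) and the dark pane (182,115) have the same shape but aren't glass. The bottle cap is at (398,207), the rods are near (296,280) and the jar is at (216,223). The side view shows the same layout: lamp (278,355), bottle (317,200), lid (357,244). The aluminium lamp and the glass lid on the jig match the description, so I'll confirm them in a crop.

```bash
python3 - <<'E'
from h import *
import pickle
c=pickle.load(open('top.pkl','rb'));im=c['img'][:,:,::-1]
a=cv2.resize(im[255:395,155:255],None,fx=4,fy=4,interpolation=cv2.INTER_CUBIC)
b=cv2.resize(im[190:330,350:450],None,fx=4,fy=4,interpolation=cv2.INTER_CUBIC)
cv2.imwrite('pics/crop0.png',np.hstack([a,b]))
for n,u,v in [('pull',391,281),('cap',398,205),('grip',207,293),('pane',380,300),('board',430,300),('rod',296,285)]:print(n,dep(c,u,v).round(4))
E
```

```text
pull [ 0.4678 -0.211   0.0372]
cap [ 0.636  -0.2321  0.0245]
grip [0.45   0.1803 0.0967]
pane [ 0.4262 -0.1871  0.0244]
board [ 0.4238 -0.2985  0.0174]
rod [ 0.4638 -0.0072  0.099 ]
```

View pics/crop0.png

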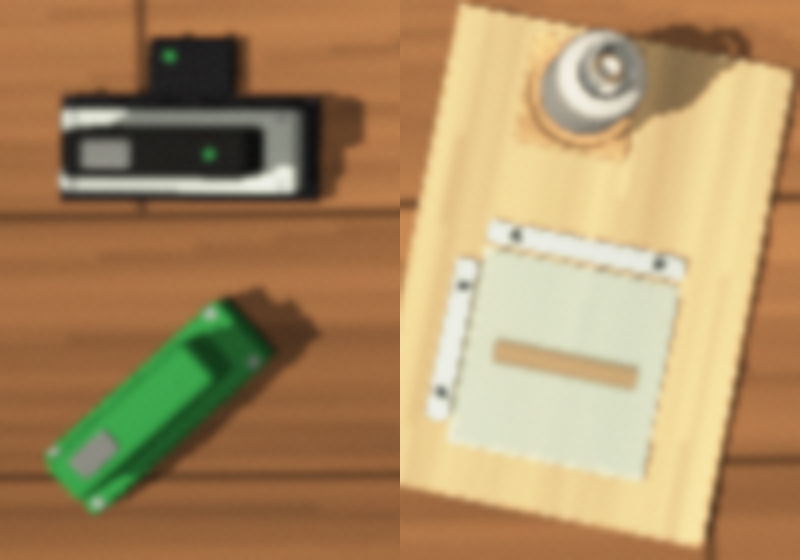

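The crop confirms both: the black-gripped aluminium lamp is in its dock and the green one is loose, and the clear pane on the jig has the amber pull. Next I'll measure them with masks.

```bash
cat >> h.py <<'E'
def cloud(c):
    h,w=c['range_z'].shape
    u,v=np.meshgrid(np.arange(w),np.arange(h))
    K=np.array([[c['fx'],0,c['cx']],[0,c['fy'],c['cy']],[0,0,1]])
    p=cv2.undistortPoints(np.stack([u,v],-1).reshape(-1,1,2).astype(float),K,np.array(c['D'],float)).reshape(h,w,2)
    z=c['range_z'].astype(float); P=np.dstack([p[...,0]*z,p[...,1]*z,z])-np.array(c['t'])
    return P@np.array(c['R'])
def rect(xy):
    (cx,cy),(w,h),a=cv2.minAreaRect((xy*1000).astype(np.float32))
    return np.round([cx/1000,cy/1000],4),np.round([w,h],1),round(a,1)
def blob(m):
    n,l,s,ce=cv2.connectedComponentsWithStats(m.astype(np.uint8)); k=1+np.argmax(s[1:,4]); return l==k
def region(P,x,y,z): return (P[...,0]>x[0])&(P[...,0]<x[1])&(P[...,1]>y[0])&(P[...,1]<y[1])&(P[...,2]>z[0])&(P[...,2]<z[1])
def plane(c,m,z):
    return np.array([onz(c,u,v,z)[:2] for v,u in np.argwhere(m)])
E
python3 - <<'E'
from h import *
import pickle
for n in ['top','side']:
    c=pickle.load(open(n+'.pkl','rb')); P=cloud(c); hsv=cv2.cvtColor(c['img'],cv2.COLOR_RGB2HSV)
    print(n)
    for nm,x,y,z,pz in [('cap',(.5,.75),(-.32,-.1),(.165,.19),.175),('grip',(.38,.53),(.08,.28),(.082,.11),.094),('rods',(.3,.65),(-.09,.08),(.085,.125),.103)]:
        m=region(P,x,y,z)
        if m.sum()<4: print(nm,'none');continue
        m=m if nm=='rods' else blob(m); q=P[m]; print(nm,m.sum(),np.median(q,0).round(4),rect(q[:,:2]),rect(plane(c,m,pz)),q.min(0).round(3),q.max(0).round(3))
    box=region(P,(.38,.56),(-.30,-.12),(0,.06))
    pane=blob(box&(hsv[...,1]<55)&(hsv[...,2]>120)); 
    hull=cv2.convexHull(np.argwhere(pane)[:,::-1].astype(np.int32)); f=np.zeros(pane.shape,np.uint8);cv2.fillConvexPoly(f,hull,1)
    f=cv2.erode(f,np.ones((5,5)))>0
    pu=blob(f&(hsv[...,1]>75)); print('pane',pane.sum(),rect(plane(c,pane,.024))); print('pull',pu.sum(),rect(plane(c,pu,.036)),plane(c,pu,.036).mean(0))
E
```

```text
top
cap 29 [ 0.6078 -0.2198  0.1726] (array([ 0.6105, -0.2203]), array([24.2, 14.2]), 61.9) (array([ 0.6097, -0.22  ]), array([24.3, 14.6]), 64.2) [ 0.602 -0.234  0.165] [ 0.622 -0.212  0.177]
grip 602 [0.4502 0.2092 0.0943] (array([0.4502, 0.2113]), array([99.9, 25.6]), 89.0) (array([0.4503, 0.2098]), array([100.2,  25.3]), 89.2) [0.437 0.161 0.083] [0.464 0.261 0.102]
rods 1647 [ 0.4716 -0.0023  0.1018] (array([ 0.4711, -0.002 ]), array([118. , 239.7]), 84.5) (array([ 0.4709, -0.0027]), array([117.2, 239.5]), 84.6) [ 0.353 -0.067  0.085] [0.588 0.063 0.113]
pane 2773 (array([ 0.478 , -0.2058]), array([123.9, 125.4]), 77.3)
pull 170 (array([ 0.4685, -0.2111]), array([76.7, 10.5]), 77.2) [ 0.46841372 -0.21110724]
side
cap 35 [ 0.6122 -0.2151  0.1711] (array([ 0.6156, -0.2162]), array([23.9, 18.7]), 24.5) (array([ 0.6132, -0.2135]), array([22.3, 24.6]), 32.0) [ 0.604 -0.229  0.165] [ 0.63  -0.206  0.178]
grip 509 [0.4484 0.216  0.0937] (array([0.4507, 0.2125]), array([101.1,  29.7]), 89.8) (array([0.4485, 0.215 ]), array([102.9,  32.3]), 88.5) [0.436 0.162 0.082] [0.466 0.263 0.101]
rods 1142 [0.4708 0.0014 0.1012] (array([ 4.725e-01, -1.000e-04]), array([120.9, 241.2]), 85.4) (array([0.4722, 0.0023]), array([126.3, 240. ]), 84.7) [ 0.353 -0.065  0.085] [0.59  0.066 0.114]
pane 1244 (array([ 0.4797, -0.2045]), array([125.6, 128. ]), 77.0)
pull 102 (array([ 0.4684, -0.2058]), array([80.5, 13.7]), 77.6) [ 0.46820764 -0.20516458]
```

```bash
cat >> h.py <<'E'
from scipy.spatial.transform import Rotation as Ro
def tool():
    s=manip.get_state(); q=s['ee_rot']; return np.array(s['position']),Ro.from_quat([q[1],q[2],q[3],q[0]]).as_matrix(),s
def go(X,ydeg):
    """shift in 40mm units, turn in 10deg units for tool-y yaw ydeg"""
    p,R,s=tool(); d=R.T@(np.array(X)-p)/.04
    cur=np.degrees(np.arctan2(R[1,1],R[0,1])); t=-((ydeg-cur+90)%180-90)/10
    print('pos',p.round(4),'yaw',round(cur,2),'clock',s['clock'],'F',s['contact_force'].round(2),'w',round(s['width'],4)); print('shift',d.round(3),'turn',round(t,3),'other',t-18,t+18)
E
python3 - <<'E'
from h import *
import pickle
for n in ['top','side']:
    P=cloud(pickle.load(open(n+'.pkl','rb'))); m=region(P,(0,.75),(-.75,-.1),(.12,.6))
    g=np.round(P[m]/.05).astype(int); d={}
    for (x,y,z),r in zip(g,P[m]): d.setdefault((x*.05,y*.05),[]).append(r[2])
    print(n,{(round(k[0],2),round(k[1],2)):(round(max(v),2),len(v)) for k,v in d.items() if len(v)>8})
go([.6115,-.217,.205],-71.8)
E
```

```text
top {(np.float64(0.65), np.float64(-0.2)): (np.float64(0.18), 56), (np.float64(0.65), np.float64(-0.25)): (np.float64(0.18), 32), (np.float64(0.6), np.float64(-0.25)): (np.float64(0.18), 111), (np.float64(0.6), np.float64(-0.2)): (np.float64(0.18), 182), (np.float64(0.2), np.float64(-0.6)): (np.float64(0.31), 250), (np.float64(0.2), np.float64(-0.55)): (np.float64(0.44), 404), (np.float64(0.2), np.float64(-0.5)): (np.float64(0.47), 1178), (np.float64(0.15), np.float64(-0.5)): (np.float64(0.43), 866), (np.float64(0.1), np.float64(-0.6)): (np.float64(0.16), 106), (np.float64(0.15), np.float64(-0.45)): (np.float64(0.33), 40), (np.float64(0.1), np.float64(-0.55)): (np.float64(0.15), 218), (np.float64(0.1), np.float64(-0.5)): (np.float64(0.15), 173), (np.float64(0.25), np.float64(-0.1)): (np.float64(0.59), 39), (np.float64(0.05), np.float64(-0.5)): (np.float64(0.15), 24), (np.float64(0.05), np.float64(-0.6)): (np.float64(0.15), 67), (np.float64(0.05), np.float64(-0.55)): (np.float64(0.16), 45)}
side {(np.float64(0.2), np.float64(-0.55)): (np.float64(0.45), 81), (np.float64(0.2), np.float6
[... 1438 characters left out ...]
64(-0.2)): (np.float64(0.18), 38), (np.float64(0.6), np.float64(-0.25)): (np.float64(0.18), 26), (np.float64(0.6), np.float64(-0.2)): (np.float64(0.18), 154), (np.float64(0.0), np.float64(-0.6)): (np.float64(0.16), 111), (np.float64(0.05), np.float64(-0.55)): (np.float64(0.16), 266), (np.float64(0.1), np.float64(-0.5)): (np.float64(0.16), 128), (np.float64(0.0), np.float64(-0.55)): (np.float64(0.16), 183), (np.float64(0.05), np.float64(-0.5)): (np.float64(0.15), 133), (np.float64(0.0), np.float64(-0.5)): (np.float64(0.15), 11)}
pos [ 0.1796 -0.5457  0.2305] yaw -71.79 clock 0.1 F [-0.77  0.52  0.33] w 0.0853
shift [12.825 -4.432  0.648] turn 0.001 other -17.999359580152966 18.000640419847034
```

Request:
{"method": "play_rows", "body": {
  "motion": [
    [1.2, -0.8, -0.8, -0.7, 0],
    [2.4, -1.6, -1.6, -1.4, 0],
    [3.6, -2.5, -2.4, -2.1, 0],
    [4.8, -3.3, -2.5, -2.8, 0],
    [6.0, -4.2, -2.5, -3.5, 0]
  ],
  "newtons": 30
}}

```text
clock: 0.72
position: [0.3539, -0.3139, 0.332]
ee_rot: [0.001, 0.893, 0.449, 0.0]
contact_force: [1.5, -0.1, -1.2]
width: 0.0001
gripper_force: 0.0
```

```bash
python3 -c "
from h import *
go([.43,-.21,.33],-12)"
```

```text
pos [ 0.3539 -0.3139  0.332 ] yaw -36.6 clock 0.725 F [ 1.49 -0.14 -1.19] w 0.0001
shift [ 3.22  -0.02   0.049] turn -2.46 other -20.4601689863181 15.539831013681901
```

Request:
{"method": "play_rows", "body": {
  "motion": [
    [1.0, 0, 0, -0.8, 0],
    [2.2, 0, 0, -1.6, 0],
    [3.2, 0, 0, -2.5, 0],
    [3.2, 0, 0, -2.5, 0],
    [3.2, 0, 0, -2.5, 0]
  ]
}}

```text
clock: 1.35
position: [0.429, -0.2129, 0.3309]
ee_rot: [-0.0, 0.776, 0.63, -0.001]
contact_force: [0.4, -0.6, 0.2]
width: -0.0003
gripper_force: 0.0
```

```bash
python3 - <<'E'
from h import *
import pickle
c=manip.get_image('wrist');pickle.dump(c,open('w1.pkl','wb'));cv2.imwrite('pics/w1.png',c['img'][:,:,::-1])
go([.6115,-.217,.205],-12)
print(proj(c,[[.6115,-.217,.175],[.4685,-.2085,.038]]))
E
```

```text
pos [ 0.4288 -0.2133  0.331 ] yaw -11.88 clock 1.4 F [-0.46 -0.87  0.49] w -0.0002
shift [0.851 4.491 3.146] turn 0.012 other -17.987614583051535 18.012385416948465
[[522.20018952 178.59152847]
 [350.53360076 176.22857996]]
```

View pics/w1.png

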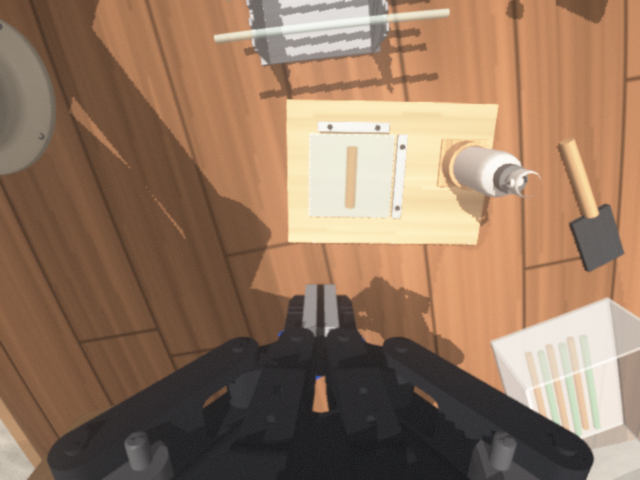

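The wrist view shows the jig: pull centred near (351,177), fences on its right and top sides, spray cap near (517,181), and one rod near (330,25). I'll measure the pull and cap from here.

```bash
python3 - <<'E'
from h import *
import pickle
c=pickle.load(open('w1.pkl','rb')); P=cloud(c); hsv=cv2.cvtColor(c['img'],cv2.COLOR_RGB2HSV)
f=np.zeros((480,640),bool); f[138:214,314:388]=1
pu=blob(f&(hsv[...,1]>75)); print('pull',pu.sum(),rect(plane(c,pu,.036)),plane(c,pu,.036).mean(0))
pa=blob((hsv[...,1]<50)&np.pad(np.ones((96,84)),((128,256),(306,250))).astype(bool))
print('pane',rect(plane(c,pa,.024)))
m=blob(region(P,(.55,.68),(-.3,-.15),(.168,.185))); print('cap',m.sum(),P[m].mean(0),rect(P[m][:,:2]),rect(plane(c,m,.175)),np.argwhere(m).mean(0))
q=P[m]; print(q[:,2].min(),np.percentile(q[:,2],[10,50,90]))
cv2.imwrite('pics/capcrop.png',cv2.resize(c['img'][140:220,440:560,::-1],None,fx=5,fy=5,interpolation=cv2.INTER_CUBIC))
E
```

```text
pull 475 (array([ 0.4682, -0.2108]), array([77.4, 10.3]), 77.0) [ 0.46841708 -0.20976016]
pane (array([ 0.4685, -0.2112]), array([110.1, 110.6]), 77.6)
cap 229 [ 0.60974136 -0.21949464  0.17243103] (array([ 0.6129, -0.2207]), array([24.2, 20.8]), 60.2) (array([ 0.6114, -0.2196]), array([23.8, 23.9]), 56.7) [181.13973799 518.82532751]
0.1680399952216561 [0.16911192 0.17276949 0.17516147]
```

View pics/capcrop.png

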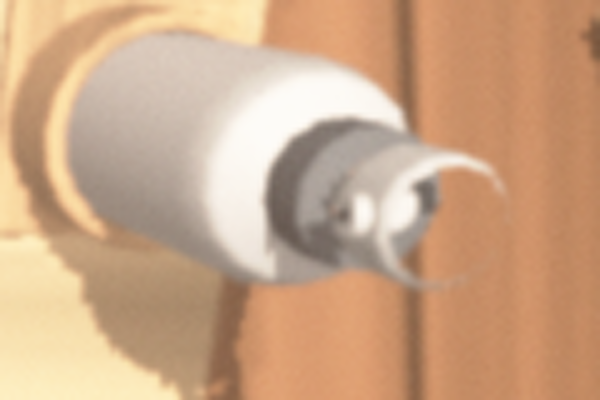

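```bash
python3 - <<'E'
from h import *
import pickle
c=pickle.load(open('w1.pkl','rb'))
for uv in [(529,184),(516,184),(542,184),(529,170),(529,198)]: print(uv,onz(c,*uv,.175).round(4))
t=pickle.load(open('top.pkl','rb')); print(proj(t,[[.614,-.222,.175]]))
E
```

```text
(529, 184) [ 0.6176 -0.2232  0.175 ]
(516, 184) [ 0.6057 -0.2208  0.175 ]
(542, 184) [ 0.6296 -0.2255  0.175 ]
(529, 170) [ 0.6179 -0.2104  0.175 ]
(529, 198) [ 0.6174 -0.2362  0.175 ]
[[402.13290464 206.76558128]]
```

```bash
python3 -c "
from h import *
go([.6165,-.2225,.195],-12)"
```

```text
pos [ 0.4288 -0.2133  0.331 ] yaw -11.88 clock 1.4 F [-0.46 -0.87  0.49] w -0.0002
shift [0.742 4.642 3.396] turn 0.012 other -17.987614583051535 18.012385416948465
```

Request:
{"method": "play_rows", "body": {
  "motion": [
    [0.2, 1.2, 0.6, 0, 0],
    [0.4, 2.4, 1.2, 0, 0],
    [0.6, 3.6, 1.8, 0, 0],
    [0.74, 4.64, 2.5, 0, 0],
    [0.74, 4.64, 2.8, 0, 0]
  ]
}}

```text
clock: 2.02
position: [0.618, -0.223, 0.2156]
ee_rot: [-0.002, 0.776, 0.63, -0.001]
contact_force: [-1.6, 0.5, 0.0]
width: -0.0001
gripper_force: 0.0
```

Request:
{"method": "play_rows", "body": {
  "motion": [
    [0, 0, 0.3, 0, 0],
    [0, 0, 0.5, 0, 0],
    [0, 0, 0.5, 0, 0],
    [0, 0, 0.5, 0, 0]
  ]
}}

```text
clock: 2.52
position: [0.617, -0.2219, 0.2005]
ee_rot: [0.001, 0.776, 0.631, 0.0]
contact_force: [0.1, 0.0, -0.3]
width: -0.0
gripper_force: 0.0
```

```bash
python3 - <<'E'
from h import *
go([.6165,-.2225,.1665],-12)
c=manip.get_image('wrist');cv2.imwrite('pics/w2.png',c['img'][:,:,::-1])
E
```

```text
pos [ 0.617  -0.2219  0.2005] yaw -11.82 clock 2.525 F [ 0.1   0.04 -0.27] w -0.0
shift [-0.018 -0.011  0.85 ] turn 0.018 other -17.981547152537182 18.018452847462818
```

View pics/w2.png

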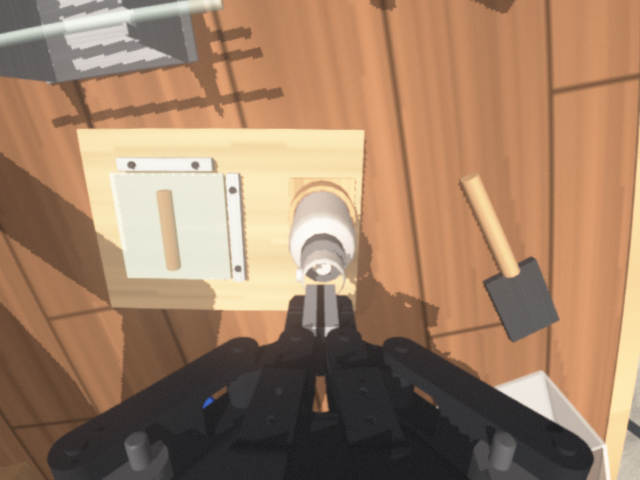

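The cap is at (322,270), straight in line with the fingertips at (320,290), so I can press.

Request:
{"method": "play_rows", "body": {
  "motion": [
    [0, 0, 0.4, 0, 0],
    [0, 0, 0.6, 0, 0],
    [0, 0, 0.72, 0, 0],
    [0, 0, 0.8, 0, 0],
    [0, 0, 0.8, 0, 0]
  ]
}}

```text
clock: 3.2
position: [0.6165, -0.2212, 0.1684]
ee_rot: [-0.0, 0.776, 0.631, -0.0]
contact_force: [-2.2, 1.1, 8.2]
width: 0.0004
gripper_force: 3.8
```

Request:
{"method": "play_rows", "body": {
  "motion": [
    [0, 0, 0.06, 0, 0],
    [0, 0, 0.1, 0, 0],
    [0, 0, 0.1, 0, 0]
  ]
}}

```text
clock: 3.58
position: [0.6166, -0.2213, 0.1679]
ee_rot: [0.001, 0.776, 0.631, 0.0]
contact_force: [-7.6, 3.1, 20.3]
width: -0.0006
gripper_force: 10.2
```

It's on the hard stop (20 N, no further travel), so I release it and rise.

Request:
{"method": "play_rows", "body": {
  "motion": [
    [0, 0, -0.4, 0, 0],
    [0, 0, -1.2, 0, 0],
    [0, 0, -2.4, 0, 0],
    [0, 0, -3.6, 0, 0],
    [0, 0, -4, 0, 0]
  ]
}}

```text
clock: 4.2
position: [0.6183, -0.2221, 0.3266]
ee_rot: [0.003, 0.776, 0.631, 0.001]
contact_force: [0.0, -0.1, -0.3]
width: 0.0002
gripper_force: 0.0
```

```bash
python3 - <<'E'
from h import *
c=manip.get_image('top');P=cloud(c)
m=blob(region(P,(.55,.68),(-.3,-.15),(.14,.185))); print(P[m][:,2].max(), m.sum())
go([.40,.211,.31],-1)
E
```

```text
0.17616179538918098 138
pos [ 0.6184 -0.2222  0.327 ] yaw -11.79 clock 4.25 F [-0.08  0.43  0.85] w -0.0
shift [ 9.487 -7.56   0.362] turn -1.079 other -19.078921948232285 16.921078051767715
```

Request:
{"method": "play_rows", "body": {
  "motion": [
    [1.1, -0.9, 0, 0, 85],
    [2.2, -1.8, 0, -0.3, 85],
    [3.3, -2.7, 0, -0.5, 85],
    [4.4, -3.6, 0, -0.8, 85],
    [5.5, -4.4, 0, -1.1, 85]
  ]
}}

```text
clock: 4.88
position: [0.4878, 0.0313, 0.3211]
ee_rot: [-0.001, 0.711, 0.703, -0.001]
contact_force: [-0.8, -0.1, 0.4]
width: 0.0851
gripper_force: 0.0
```

Request:
{"method": "play_rows", "body": {
  "motion": [
    [1.0, -1.0, 0, 0, 85],
    [2.0, -2.0, 0, 0, 85],
    [3.0, -2.7, 0, 0, 85],
    [3.6, -3.2, 0.2, 0, 85],
    [3.6, -3.2, 0.3, 0, 85]
  ]
}}

```text
clock: 5.5
position: [0.3615, 0.1764, 0.3093]
ee_rot: [-0.001, 0.711, 0.704, -0.001]
contact_force: [0.7, -0.1, 0.3]
width: 0.0847
gripper_force: 0.0
```

```bash
python3 - <<'E'
from h import *
import pickle
go([.40,.211,.31],-1)
c=manip.get_image('wrist');pickle.dump(c,open('w3.pkl','wb'));cv2.imwrite('pics/w3.png',c['img'][:,:,::-1])
P=cloud(c)
m=blob(region(P,(.40,.51),(.12,.30),(.086,.105))); print(m.sum(),rect(P[m][:,:2]),rect(plane(c,m,.094)),np.median(P[m],0),P[m].min(0),P[m].max(0))
m=blob(region(P,(.40,.51),(.12,.30),(.035,.055))); print(m.sum(),rect(plane(c,m,.042)),np.median(P[m],0))
E
```

```text
pos [0.3615 0.1764 0.3093] yaw -0.58 clock 5.5 F [ 0.75 -0.07  0.27] w 0.0847
shift [ 0.874  0.954 -0.021] turn 0.042 other -17.958179349178963 18.041820650821037
2626 (array([0.4499, 0.2117]), array([99.2, 28.8]), 88.4) (array([0.4486, 0.2121]), array([98.5, 29.2]), 88.4) [0.44841164 0.21465743 0.09442846] [0.43457015 0.16220924 0.0860026 ] [0.46502743 0.26129122 0.09845873]
1592 (array([0.4481, 0.2114]), array([130.1,  45.9]), 88.3) [0.43468596 0.23268733 0.04248872]
```

View pics/w3.png

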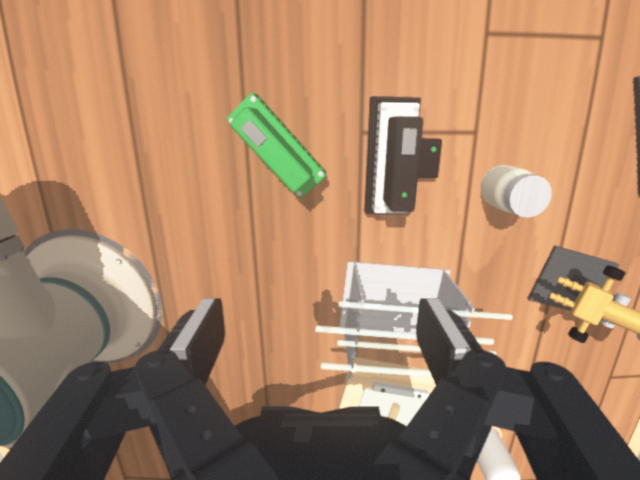

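The wrist view shows the lamp grip at (403,165) in its dock and the green look-alike at (277,143). The jar is at (517,190) and the rods are around (410,335). The measured sizes (99 x 29 mm grip, 130 x 46 mm body) match the lamp.

```bash
python3 -c "
from h import *
go([.449,.2118,.16],-1.6)"
```

```text
pos [0.3624 0.1755 0.3091] yaw -0.67 clock 5.55 F [ 0.07  0.06 -0.69] w 0.0851
shift [0.938 2.167 3.718] turn 0.093 other -17.906708916882998 18.093291083117002
```

Request:
{"method": "play_rows", "body": {
  "motion": [
    [0.4, 1.0, 0.8, 0.1, 85],
    [0.9, 2.0, 1.6, 0.1, 85],
    [0.94, 2.17, 2.6, 0.1, 85],
    [0.94, 2.17, 3.6, 0.1, 85],
    [0.94, 2.17, 3.7, 0.1, 85]
  ]
}}

```text
clock: 6.18
position: [0.4494, 0.2101, 0.1596]
ee_rot: [-0.002, 0.719, 0.695, -0.004]
contact_force: [-0.6, -1.1, 0.3]
width: 0.0847
gripper_force: 0.0
```

```bash
python3 -c "
from h import *
go([.449,.2118,.052],-1.6)"
```

```text
pos [0.4494 0.2101 0.1596] yaw -1.88 clock 6.175 F [-0.62 -1.13  0.27] w 0.0847
shift [0.052 0.009 2.691] turn -0.028 other -18.027617843237515 17.972382156762485
```

Request:
{"method": "play_rows", "body": {
  "motion": [
    [0.02, 0, 0.8, 0, 85],
    [0.05, 0, 1.6, 0, 85],
    [0.05, 0, 2.3, 0, 85],
    [0.05, 0, 2.7, 0, 85],
    [0.05, 0, 2.7, 0, 85]
  ]
}}

```text
clock: 6.8
position: [0.4517, 0.2133, 0.0552]
ee_rot: [0.0, 0.718, 0.696, -0.0]
contact_force: [0.3, -0.2, 0.3]
width: 0.0852
gripper_force: 0.0
```

Request:
{"method": "play_rows", "body": {
  "motion": [
    [0, 0, 0, 0, 50],
    [0, 0, 0, 0, 35],
    [0, 0, 0, 0, 20],
    [0, 0, 0, 0, 20],
    [0, 0, 0, 0, 20]
  ],
  "newtons": 60
}}

```text
clock: 7.42
position: [0.4515, 0.214, 0.0559]
ee_rot: [0.0, 0.718, 0.696, 0.0]
contact_force: [-2.1, -0.9, 5.2]
width: 0.0275
gripper_force: 59.5
```

Request:
{"method": "play_rows", "body": {
  "motion": [
    [0, 0, -0.15, 0, 20],
    [0, 0, -0.4, 0, 20],
    [0, 0, -0.9, 0, 20],
    [0, 0, -1.6, 0, 20],
    [0, 0, -2.4, 0, 20]
  ]
}}

```text
clock: 8.05
position: [0.4505, 0.2137, 0.1518]
ee_rot: [-0.0, 0.718, 0.696, -0.001]
contact_force: [-0.1, -0.2, -3.9]
width: 0.0269
gripper_force: 59.4
```

Request:
{"method": "play_rows", "body": {
  "motion": [
    [0, 0, -0.8, 0, 20],
    [0, 0, -1.6, 0, 20],
    [0, 0, -2.3, 0, 20],
    [0, 0, -2.6, 0, 20],
    [0, 0, -2.6, 0, 20]
  ]
}}

```text
clock: 8.68
position: [0.4512, 0.2139, 0.2555]
ee_rot: [0.0, 0.718, 0.696, 0.0]
contact_force: [-0.2, 0.6, -4.1]
width: 0.0268
gripper_force: 59.7
```

```bash
python3 - <<'E'
from h import *
go([.4684,-.2105,.25],-12.7)
p,R,s=tool(); print(R.round(4), s['contact_force'],s['moment'])
for n in ['top','side']:
    c=manip.get_image(n);P=cloud(c)
    m=region(P,(.36,.56),(.1,.32),(p[2]-.02,p[2]+.05)); 
    mm=blob(region(P,(.36,.56),(.10,.32),(p[2]-.025,p[2]-.002))); print(n,mm.sum(),P[mm].min(0).round(3),P[mm].max(0).round(3),rect(P[mm][:,:2]),np.median(P[mm][:,2]))
    cv2.imwrite(f'pics/{n}4.png',cv2.resize(c['img'][::,::,::-1],None,fx=1,fy=1))
E
```

```text
pos [0.4512 0.2139 0.2555] yaw -1.79 clock 8.675 F [-0.16  0.61 -4.11] w 0.0268
shift [-10.592   0.762   0.136] turn 1.091 other -16.909059640625525 19.090940359374475
[[ 3.120e-02  9.995e-01  8.000e-04]
 [ 9.995e-01 -3.120e-02  2.000e-04]
 [ 2.000e-04  8.000e-04 -1.000e+00]] [-0.15577957  0.61212771 -4.10833176] [ 0.03529086 -0.06030255 -0.01592475]
top 455 [0.427 0.145 0.231] [0.472 0.212 0.253] (array([0.4494, 0.1784]), array([67.9, 44.2]), 89.2) 0.24157239074928272
side 517 [0.426 0.148 0.231] [0.474 0.278 0.253] (array([0.4496, 0.2131]), array([131.1,  45.5]), 88.3) 0.2402831220195491
```

View pics/side4.png

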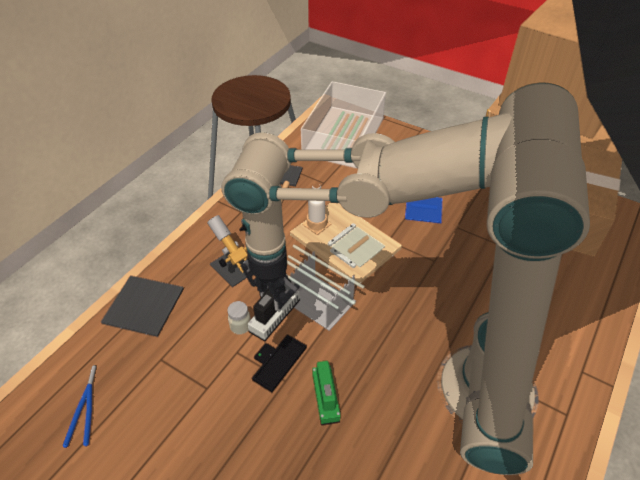

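The lamp is held level over its empty dock at (272,312), and the bottle, rods and jar haven't moved. Carrying it over now, underside at about 0.208 m.

Request:
{"method": "play_rows", "body": {
  "motion": [
    [-0.6, 0, 0, 0.1, 20],
    [-1.5, 0.1, 0, 0.2, 20],
    [-2.5, 0.2, 0, 0.3, 20],
    [-3.5, 0.3, 0, 0.4, 20],
    [-4.5, 0.4, 0, 0.5, 20]
  ]
}}

```text
clock: 9.4
position: [0.4607, 0.0323, 0.2537]
ee_rot: [-0.001, 0.748, 0.664, -0.001]
contact_force: [0.2, -1.0, -3.0]
width: 0.027
gripper_force: 59.6
```

Request:
{"method": "play_rows", "body": {
  "motion": [
    [-1.0, 0, 0, 0.1, 20],
    [-2.0, 0, 0, 0.2, 20],
    [-3.0, 0, 0, 0.3, 20],
    [-4.0, 0, 0, 0.4, 20],
    [-4.8, 0, 0, 0.5, 20]
  ]
}}

```text
clock: 10.02
position: [0.4377, -0.1584, 0.2537]
ee_rot: [-0.001, 0.776, 0.63, -0.001]
contact_force: [0.1, -0.6, -3.1]
width: 0.0274
gripper_force: 59.6
```

```bash
python3 -c "
from h import *
go([.4684,-.2105,.16],-12.7)"
```

```text
pos [ 0.4377 -0.1584  0.2537] yaw -11.88 clock 10.025 F [ 0.13 -0.59 -3.13] w 0.0274
shift [-1.119  1.026  2.339] turn 0.082 other -17.917564783199317 18.082435216800683
```

Request:
{"method": "play_rows", "body": {
  "motion": [
    [-0.6, 0.5, 0.3, 0, 20],
    [-1.1, 1.0, 0.9, 0.1, 20],
    [-1.12, 1.03, 1.6, 0.1, 20],
    [-1.12, 1.03, 2.2, 0.1, 20],
    [-1.12, 1.03, 2.3, 0.1, 20]
  ]
}}

```text
clock: 10.65
position: [0.4679, -0.2083, 0.1602]
ee_rot: [-0.003, 0.782, 0.624, -0.001]
contact_force: [-0.3, 0.2, -3.3]
width: 0.0274
gripper_force: 59.6
```

Request:
{"method": "play_rows", "body": {
  "motion": [
    [0, 0, 0, 0, 20],
    [0, 0, 0, 0, 20]
  ]
}}

```text
clock: 10.9
position: [0.4706, -0.2098, 0.1642]
ee_rot: [0.001, 0.781, 0.624, 0.0]
contact_force: [-0.1, 0.7, -2.3]
width: 0.0274
gripper_force: 59.7
```

```bash
python3 - <<'E'
from h import *
import pickle
go([.4684,-.2105,.1],-12.7)
p,R,s=tool()
for n in ['top','side','wrist']:
    c=manip.get_image(n);P=cloud(c);pickle.dump(c,open(n+'5.pkl','wb'));cv2.imwrite(f'pics/{n}5.png',c['img'][:,:,::-1])
    for a,b in [(-.025,.0),(-.05,-.025)]:
        m=region(P,(.36,.57),(-.32,-.1),(p[2]+a,p[2]+b)); 
        if m.sum()>10: m=blob(m);print(n,m.sum(),rect(P[m][:,:2]),rect(plane(c,m,p[2]-.0135)),np.median(P[m],0).round(4))
cv2.imwrite('pics/ts5.png',np.hstack([cv2.resize(cv2.imread('pics/top5.png')[180:340,310:470],(400,400)),cv2.resize(cv2.imread('pics/side5.png')[160:300,270:410],(400,400))]))
E
```

```text
pos [ 0.4706 -0.2098  0.1642] yaw -12.78 clock 10.9 F [-0.14  0.7  -2.28] w 0.0274
shift [-0.029 -0.053  1.605] turn -0.008 other -18.007942114735403 17.992057885264597
top 225 (array([ 0.4797, -0.161 ]), array([25.4, 44.9]), 77.1) (array([ 0.4798, -0.1607]), array([25.8, 44.9]), 76.8) [ 0.4802 -0.158   0.1501]
top 4 (array([ 0.4953, -0.1515]), array([0.1, 6.3]), 79.9) (array([ 0.4951, -0.1503]), array([0., 6.]), 88.8) [ 0.4953 -0.1515  0.1304]
side 391 (array([ 0.4671, -0.2099]), array([134.7,  47.4]), 74.3) (array([ 0.4648, -0.2049]), array([138.6,  51.4]), 74.3) [ 0.46   -0.178   0.1501]
side 217 (array([ 0.4544, -0.2013]), array([138.8,  45.2]), 59.2) (array([ 0.4446, -0.1854]), array([144.2,  52.5]), 61.7) [ 0.4558 -0.1777  0.1281]
wrist 5085 (array([ 0.4763, -0.1799]), array([64. , 46.7]), 77.6) (array([ 0.4769, -0.1772]), array([60.8, 45.3]), 77.3) [ 0.4811 -0.1596  0.1507]
wrist 349 (array([ 0.4827, -0.1489]), array([ 0.7, 42.9]), 77.8) (array([ 0.4832, -0.1465]), array([ 2.2, 38.5]), 77.9) [ 0.482  -0.1486  0.1302]
```

View pics/ts5.png

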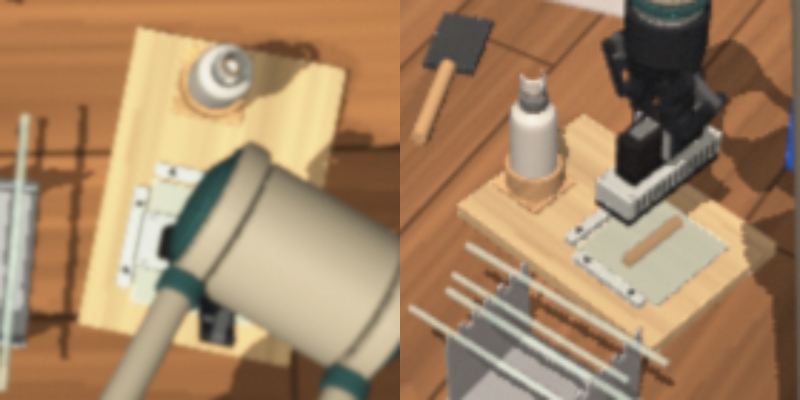

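The crops show the lamp level above the pull with clearance all round. The cameras put the lamp centre within about 1 mm of the pull centre, with the same yaw. I'll lower it in two steps.

Request:
{"method": "play_rows", "body": {
  "motion": [
    [0.03, 0, 0.4, 0, 20],
    [0.03, 0, 0.8, 0, 20],
    [0.03, 0, 1.1, 0, 20],
    [0.03, 0, 1.3, 0, 20],
    [0.03, 0, 1.3, 0, 20]
  ]
}}

```text
clock: 11.68
position: [0.47, -0.2082, 0.1109]
ee_rot: [-0.0, 0.781, 0.624, -0.0]
contact_force: [-0.8, 0.8, -4.5]
width: 0.0278
gripper_force: 60.0
```

Request:
{"method": "play_rows", "body": {
  "motion": [
    [0, 0, 0, 0, 20],
    [0, 0, 0, 0, 20],
    [0, 0, 0, 0, 20]
  ]
}}

```text
clock: 12.05
position: [0.4705, -0.2084, 0.1116]
ee_rot: [0.0, 0.781, 0.624, 0.0]
contact_force: [0.3, -0.0, -4.3]
width: 0.0278
gripper_force: 60.0
```

```bash
cat > m.py <<'E'
from h import *
go([.4695,-.209,.101],-12.7)
zs=[]
for n in ['side','wrist','top']:
    c=manip.get_image(n);p,R,s=tool();zs.append(p);P=cloud(c)
    m=region(P,(.36,.57),(-.32,-.1),(p[2]-.025,p[2])); m=blob(m); r=rect(P[m][:,:2])
    L=max(r[1]);a=np.radians(r[2] if r[1][0]==L else r[2]-90) if n!='top' else np.radians(77.2)
    if n=='top': L=min(r[1])
    u=np.array([np.cos(a),np.sin(a)]);u*=np.sign(u[1])
    print(n,m.sum(),r,'centre from +y end',r[0]+u*(L/2-65)/1000,'top z',np.median(P[m][:,2]))
print(np.mean(zs,0),s['moment'],R[:,2])
cv2.imwrite('pics/side6.png',cv2.resize(manip.get_image('side')['img'][170:290,280:420,::-1],None,fx=5,fy=5))
E
python3 m.py
```

```text
pos [ 0.4705 -0.2084  0.1116] yaw -12.79 clock 12.05 F [ 0.26 -0.05 -4.32] w 0.0278
shift [-0.019 -0.02   0.265] turn -0.009 other -18.008851334584726 17.991148665415274
side 361 (array([ 0.4697, -0.2084]), array([132.9,  48.7]), 77.7) centre from +y end [ 0.47000889 -0.20698328] top z 0.09745465311048421
wrist 5081 (array([ 0.4761, -0.1784]), array([63.9, 46.7]), 77.6) centre from +y end [ 0.469003   -0.21067902] top z 0.09802766771060026
top 197 (array([ 0.4809, -0.1582]), array([23. , 45.1]), 76.0) centre from +y end [ 0.46904716 -0.21037049] top z 0.09703074037521478
[ 0.47033104 -0.2083657   0.11144638] [ 0.06849519 -0.0106096   0.03350276] [ 2.60670450e-04 -2.53677738e-04 -9.99999934e-01]
```

Request:
{"method": "play_rows", "body": {
  "motion": [
    [0, -0.01, 0.1, 0, 20],
    [0, -0.01, 0.2, 0, 20],
    [0, -0.01, 0.26, 0, 20],
    [0, -0.01, 0.26, 0, 20],
    [0, -0.01, 0.26, 0, 20]
  ]
}}

```text
clock: 12.88
position: [0.47, -0.2083, 0.1009]
ee_rot: [0.0, 0.782, 0.624, 0.0]
contact_force: [-0.2, -0.5, -3.4]
width: 0.0272
gripper_force: 60.0
```

Request:
{"method": "play_rows", "body": {
  "motion": [
    [0, 0, 0, 0, 20],
    [0, 0, 0, 0, 20],
    [0, 0, 0, 0, 20],
    [0, 0, 0, 0, 20]
  ]
}}

```text
clock: 13.38
position: [0.4699, -0.2083, 0.1009]
ee_rot: [0.0, 0.781, 0.624, -0.0]
contact_force: [-0.5, 0.2, -4.6]
width: 0.0274
gripper_force: 60.0
```

```bash
python3 m.py
```

```text
pos [ 0.4699 -0.2083  0.1009] yaw -12.79 clock 13.375 F [-0.49  0.25 -4.61] w 0.0274
shift [-0.02  -0.005 -0.003] turn -0.009 other -18.00942438203858 17.99057561796142
side 360 (array([ 0.4663, -0.2075]), array([135.1,  47.6]), 73.7) centre from +y end [ 0.4670157 -0.2050525] top z 0.08639715361798855
wrist 5090 (array([ 0.4756, -0.1781]), array([63.6, 46.8]), 77.6) centre from +y end [ 0.46847079 -0.21052552] top z 0.08738279080885147
top 190 (array([ 0.4805, -0.1582]), array([22.8, 45. ]), 77.8) centre from +y end [ 0.468625   -0.21046801] top z 0.0860945795383093
[ 0.46983522 -0.20821233  0.10085078] [ 0.01377445 -0.05560682 -0.00654481] [ 1.65689764e-05 -1.02982237e-04 -9.99999995e-01]
```

View pics/side6.png

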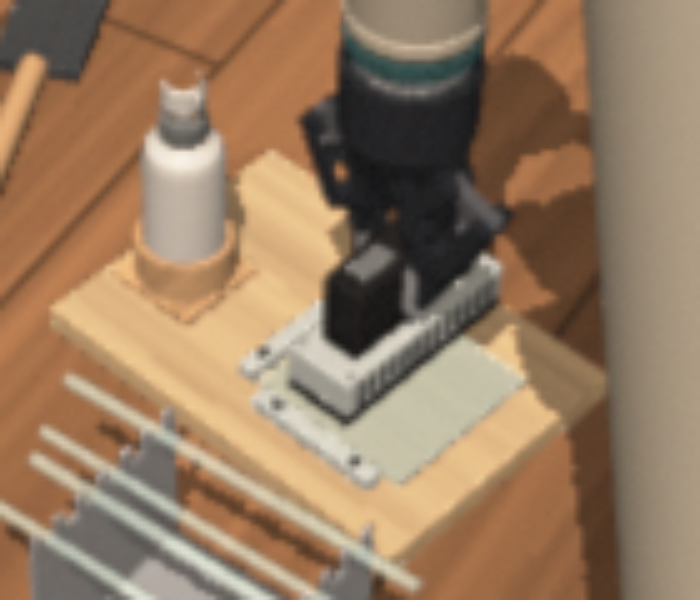

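The lamp is held level over the pull at crop (400,335), with the lid, fences and rods unmoved. Its underside is about 0.053 m up, 15 mm above the pull top. The job can be handed in.

```bash
python3 -c "
from rig import manip; print(manip.sign_off())"
```

```text
the job is handed in; nothing more can be done
None
```

I pressed the spray cap right down and it sprang back up. The lamp is now held steady, level and lined up about 15 mm above the pull, centred to about 1 mm by the cameras, and the job is handed in at about 13.5 s of the 58 s allowed.

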